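Set the polariser ring of a light base to its memory marker

ROBOT

A 7-joint arm with a two-finger parallel gripper is mounted at the origin on a cart in front of the work surface, level with it; the furniture and walls round the work are solid. World frame = base frame: x ahead of the robot, y to its left, z up, the work surface at z = 0. Lengths are in mm, angles in rad, forces in N, time in s.
With the tool pointing down it reaches from about 400 to 900 mm from the base axis. Payload 5.5 kg.
Tool frame: the origin (TCP) lies on the centre line of the jaws, within the pads' length; the fingertips stand 25 mm ahead of it and the grasp point (between the pads) lies 6 mm ahead of it (manip.finger_overhang is the distance from the TCP to the fingertips, in mm); z points along the fingers, y is the line along which they close (so a half turn about z gives the same grasp; the last joint's range is limited). The gripper opens to 92 mm and grips with 3 to 60 N. Pads are 19 mm wide; open, the fingers measure 130 mm over their backs; the gripper's body (75 mm by 190 mm) begins 47 mm behind the grasp point.
Start: joints at [1.564, 0.501, -0.427, 1.55, 0.221, 1.138, -0.21], TCP at [173.283, -626.476, 251.729] pointing down, gripper open.
Joint ranges: [-2.88, 2.88], [-0.31, 2.03], [-1.54, 1.56], [0.2, 2.42], [-1.41, 4.55], [0.19, 2.02], [-2.57, 2.57]. Speed limits (rad/s): [2.57, 2.57, 3.14, 3.14, 3.14, 3.14, 3.14].

INTERFACE

Orientations are given as a 3x3 rotation matrix whose columns are the frame's x, y, z axes.
In Python, from rig import manip, cams, job gives the robot as it stands. Calls block until the motion is done:
- manip.reach(position, orientation): joint-space move of the TCP to a pose.
- manip.servo_line(position, orientation=None, velocity=150): straight line of the TCP; orientation=None keeps the orientation; velocity is the mean speed in mm/s.
- manip.movej(angles): joint-space move.
- manip.grip(opening): finger opening in mm; the grip force is fixed at half the most; returns when the fingers have stopped.
- manip.sleep(seconds).
- manip.ik(position, orientation): joint angles nearest the present ones, or None.
- manip.read_state(): the state.
- cams.grab_frame(name): name is "scene" or "top" or "wrist"; returns (picture, depth): 420x560x3 uint8, red, green, blue; 420x560 float32, mm along the optical axis (not along the pixel's ray), 0 where there is no reading.
- cams.calibration(name): a dict with "vertical_fov" (degrees; the focal length in pixels is half the picture's height over the tangent of half this angle, whatever the lens; pixels are square), "cx", "cy" (the principal point, pixels), "distortion" ([k1, k2, p1, p2, k3] as OpenCV has them; the pictures are not rectified), "rvec" (rotation vector, rad) and "tvec" (3), from world to camera coordinates, as OpenCV has them. Camera axes: x right, y down, z forward; pixel columns grow to the right and rows downward; lengths in mm; the calibration is good to about 2 mm. A picture is of the moment at which its call begins: read the wrist's pose just before it. calibration takes no time and is no camera call; for the wrist camera it gives the pose at the moment of the call.
A pose or a line that the arm cannot do raises manip.IKError and nothing moves.
- job.job_done(): hands the job in; it is judged then, once.
The state is a dict: "t": time; "q": joint angles; "qd": joint speeds; "tau": joint torques, N m; "eef_pos": TCP position; "ee_rot": TCP orientation; "ft_force": force on the tool from outside, world axes, zero at the start; "ft_torque": the same for the moment, N m; "width": finger opening in mm; "grip_force": force on a finger pad.
Only numpy, scipy, OpenCV 4.12 (cv2) and the standard library are available. Lean on these libraries where they do the work, as an engineer would, in place of code of your own. Each camera call takes 0.05 s, during which the arm holds its last target. There are 200 camera calls.

TASK

Set up the polarised-light base for checking vials: with your fingertips push the magenta tint plate in over the lit window until it is fully home against its stop, and push the lever of the black polariser ring round until it points at the red memory marker on the scale. Push gently and do not pinch the lever or the plate's tab. Leave the red marker, the two vials on the base and everything else on the bench where they are.

Things in the scene. Friction and masses are not known exactly. Their poses are not given: they have to be found in the camera images.
- light_base: Low light-grey lamp house with a dark grey deck, fixed to the bench, 230 x 240 mm, deck 44 mm above the bench. Origin: on the bench, below the axis of the ring; x points to its back, y to its left (seen from the front), z up. It reaches from x -85 mm (front, with the rocker switch) to x +145 mm and 120 mm to either side in y. A round aluminium scale plate of radius 82 mm, top at 50 mm, surrounds the axis. Only the ring, the tint plate and the marker can move.
- ring_axis (a point): Point on the vertical axis of the polariser ring, 66 mm above the bench, at the level of the ring's top (black ring of radius 62 mm, lit window of radius 38 mm in it).
- polariser_ring (a joint): Angle of the ring and its lever, rad. 0: the lever points straight to the front (-x of light_base). It grows as the lever moves to the base's right (-y, counter-clockwise seen from above); lever direction in light_base: (-cos q, -sin q). Stops at -1.31 and +1.31. It starts on the base's left, always at a smaller angle than the marker (-1.15 to -0.75). Light friction, about 1 N at the paddle; it stays where it is left.
- lever_paddle (a point): Middle of the upright thumb paddle at the end of the ring's steel lever: 112 mm from the ring axis, 76 mm above the bench. The paddle is 24 mm long radially, 10 mm thick, from 60 to 88 mm above the bench; the lever arm (7 mm wide, 59 to 65 mm high) joins it to the ring. Below it is the deck (44 mm) or, when it points forward, the bench.
- lever_index (a point): Point on the lever's centre line, 82 mm from the ring axis: the index that is set to the marker. A black line runs along the top of the lever.
- marker_point (a point): Middle of the red memory marker at the rim of the scale plate, 82 mm from the ring axis. Red clip 14 mm wide, from 70 to 92 mm from the axis, top 54 mm above the bench; the lever passes over it and then hides its middle, leaving an equal strip of red on either side.
- memory_marker (a joint): Angle of the red marker about the ring axis, rad, counted as polariser_ring; somewhere from -0.30 to 0.85. The lever is set when polariser_ring equals it. It sits with stiff friction and is to be left alone.
- lever_left_face: Left half of a flat ribbed black thumb paddle, 24 mm long (along the arm), 28 mm high; the whole paddle, both faces together, is 10 mm thick. Origin at the middle of its foot, 60 mm above the bench and 2.5 mm left of the lever's centre line. Pushing on it turns the ring to larger angles.
- lever_right_face: Right half of a flat ribbed black thumb paddle, 24 mm long (along the arm), 28 mm high; the whole paddle, both faces together, is 10 mm thick. Origin at the middle of its foot, 60 mm above the bench and 2.5 mm right of the lever's centre line. Pushing on it turns the ring to smaller angles.
- tint_plate (a joint): Angle of the swing arm with the tint plate, rad. 0: in, against its stop, the plate centred over the window. It grows as the plate swings out to the base's right (counter-clockwise seen from above, to 1.5); it starts between 0.9 and 1.3. Light friction, about 0.6 N at the tab; it stays where it is left.
- tint_pivot (a point): Top of the swing arm's post, 78 mm above the bench, at (85, -85) mm in light_base, on the vertical axis of the arm.
- tint_center (a point): Centre of the round magenta tint plate (frame of radius 42 mm, 70 to 77 mm above the bench), 120 mm from the pivot; over the ring axis when in.
- tint_tab (a point): Middle of the upright tab at the free end of the tint plate's arm: 173 mm from the pivot in a straight line with pivot and plate centre, 91 mm above the bench. The tab is 24 mm long along the arm, 10 mm thick, from 77 to 105 mm above the bench.
- tab_outer_face: Outer half of a flat ribbed black thumb paddle, 24 mm long (along the arm), 28 mm high; the whole paddle, both faces together, is 10 mm thick. This is the tab of the tint plate's arm, the face away from the window: pushing on it swings the plate in. Origin at the middle of its foot, 77 mm above the bench.
- tab_inner_face: Inner half of a flat ribbed black thumb paddle, 24 mm long (along the arm), 28 mm high; the whole paddle, both faces together, is 10 mm thick. This is the tab of the tint plate's arm, the face towards which the plate swings in. Origin at the middle of its foot, 77 mm above the bench.
- vial_1: Loose glass vial with white cap, 25 mm across, 56 mm high, standing on the black mat at the back left of the base's deck (mat top 46 mm above the bench). Origin at the middle of its foot.
- vial_2: Second vial of the same kind beside it, nearer the left edge.
- bench_timer: Digital timer, 72 x 66 x 21 mm, loose on the bench at the right; origin at the middle of its underside.
- marker_1: White pen with blue cap, 135 mm long, loose on the bench at the back right; origin at the middle of its underside.
Not all that is in view belongs to the job. What is shaped like the vial_2 but blue or green is not meant.

How it is judged (in metres and radians):
At the end, for the whole second after the job is handed in: The tint plate is in, within 0.06 rad of its stop; the lever's index stands within 5 mm (3.5 degrees) of the middle of the red marker; ring and plate are at rest; the marker has moved less than 4 mm, and both vials stand upright within 10 mm of where they stood (value of joint tint_plate below 0.06 rad and horizontal distance between lever_index and marker_point below 0.005 m and velocity of joint polariser_ring between -0.02 and 0.02 rad/s and velocity of joint tint_plate between -0.02 and 0.02 rad/s and angle between each of vial_1, vial_2's own z axis and vertical below 0.1 rad and distance of each of vial_1, vial_2 from where it was at the start of the episode below 0.01 m and distance of marker_point from where it was at the start of the episode below 0.004 m); the robot touches nothing.
It fails at once if the lever's paddle or the tint plate's tab is pinched (both its faces pressed at once) (contact force between each of lever_left_face, lever_right_face and the fingers above 2 N or contact force between each of tab_outer_face, tab_inner_face and the fingers above 2 N).
It fails at once if the light base or a part of it is pressed with more than 30 N (contact force between light_base and the fingers above 30 N or contact force between light_base and the arm above 30 N).
It fails at once if the red marker is shifted by 4 mm or more (distance of marker_point from where it was at the start of the episode above 0.004 m).
It fails at once if a vial is lifted, shifted by 10 mm or tipped (distance of any of vial_1, vial_2 from where it was at the start of the episode above 0.01 m or angle between any of vial_1, vial_2's own z axis and vertical above 0.3 rad).
It fails at once if the timer or the pen is lifted or shifted by 15 mm (distance of any of bench_timer, marker_1 from where it was at the start of the episode above 0.015 m).
It also fails if it takes over 67 s, if anything falls off the work surface, if the arm or the gripper's body presses on something with over 40 N, if the wrist force passes 120 N, or if a joint passes its speed limit or range.

## Working session

There is one attempt and no reset: what is moved stays moved. The work goes in short steps, each a Python script; the robot and the scene stay as the last script left them, time stands still between calls to the robot, and variables do not carry over. Pictures are saved under pics/ and viewed, at most 10 in all, crops included, and the job is handed in when it is done.

```bash
mkdir -p pics; ls; python3 - <<'E'
from rig import manip,cams
import cv2,numpy as np
for n in("top","scene"):
    im,d=cams.grab_frame(n); cv2.imwrite(f"pics/{n}0.png",im[:,:,::-1]); np.save(f"pics/{n}0.npy",d)
    print(n,cams.calibration(n))
print(manip.read_state())
E
```

```text
pics
top {'vertical_fov': 50.56595086709237, 'cx': 277.8324105462314, 'cy': 214.20309848583668, 'distortion': array([0.00837519, 0.        , 0.        , 0.        , 0.        ]), 'rvec': array([ 2.14110715, -2.11506363,  0.18508561]), 'tvec': array([  -8.87876155,  583.94829364, 1142.07750835])}
scene {'vertical_fov': 44.58661904387337, 'cx': 279.75764109645553, 'cy': 206.85105682024988, 'distortion': array([-0.08962729,  0.        ,  0.        ,  0.        ,  0.        ]), 'rvec': array([ 1.20701662, -1.97834664,  1.1905653 ]), 'tvec': array([246.08947218, 329.50109894, 870.37689249])}
{'t': 0.1, 'q': array([ 1.5642197 ,  0.50177724, -0.42679895,  1.55134311,  0.220823  ,
        1.13831917, -0.21029771]), 'qd': array([ 1.70597822e-05, -3.20891097e-03,  2.74614315e-04, -2.33984059e-03,
        1.42224108e-03,  3.08066485e-04, -1.86684162e-03]), 'tau': array([-1.07747287e-02, -5.67866170e+01, -5.83814979e+00, -2.79915297e+01,
       -6.90711220e-02,  2.40867137e-02,  8.51666471e-08]), 'eef_pos': array([ 173.02560353, -625.93059833,  250.76775237]), 'ee_rot': array([[ 9.63816516e-01,  2.66566183e-01, -4.39047109e-04],
       [ 2.66566542e-01, -9.63814957e-01,  1.73405750e-03],
       [ 3.90809190e-05, -1.78834853e-03, -9.99998400e-01]]), 'ft_force': array([ 0.16265709, -0.35356219,  1.13974422]), 'ft_torque': array([-0.00180875,  0.02125442,  0.00293683]), 'grip_force': 0.0, 'width': 91.84481628942572}
```

View pics/top0.png

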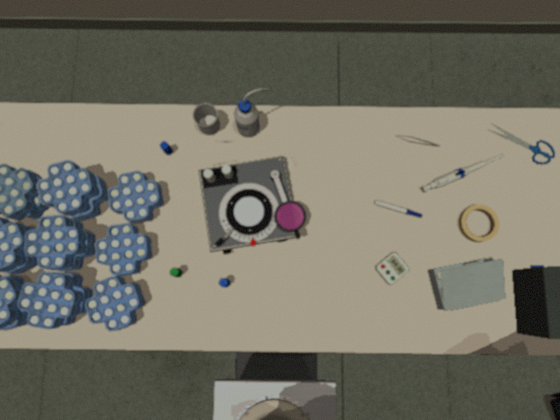

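View pics/scene0.png

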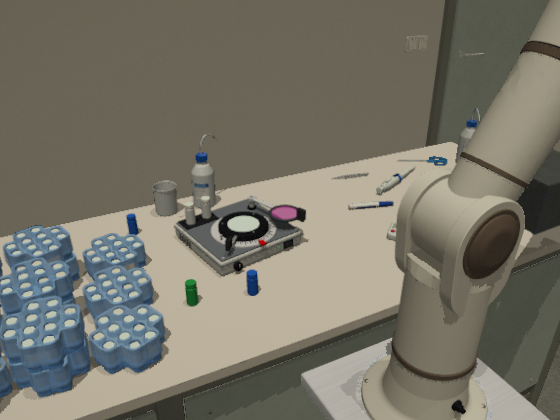

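The top view shows the base at about (250,205), the lever paddle near (221,241), the red marker near (253,241), the tint plate at (290,215) and its tab near (297,234). I'll enlarge that area.

```bash
cat > h.py <<'E'
import numpy as np,cv2
from rig import manip,cams
def K(c,):
    f=210/np.tan(np.radians(c["vertical_fov"])/2); return np.array([[f,0,c["cx"]],[0,f,c["cy"]],[0,0,1]])
def back(c,uv,z):
    n=cv2.undistortPoints(np.array([[uv]],float),K(c),c["distortion"])[0,0]
    R=cv2.Rodrigues(c["rvec"])[0]; o=-R.T@c["tvec"]; d=R.T@np.array([*n,1]); return o+d*(z-o[2])/d[2]
def proj(c,P):
    return cv2.projectPoints(np.atleast_2d(np.array(P,float)),c["rvec"],c["tvec"],K(c),c["distortion"])[0][:,0]
def crop(n,im,x0,y0,w,h,s):
    a=cv2.resize(im[y0:y0+h,x0:x0+w,::-1],None,fx=s,fy=s,interpolation=cv2.INTER_CUBIC); cv2.imwrite(n,a)
E
python3 - <<'E'
import cv2
from h import *
im=cv2.imread("pics/top0.png")[:,:,::-1]; crop("pics/c1.png",im,190,145,130,115,6) if 0 else crop("pics/c1.png",im,190,150,130,110,5.4)
E
```

```text
(no output)
```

View pics/c1.png

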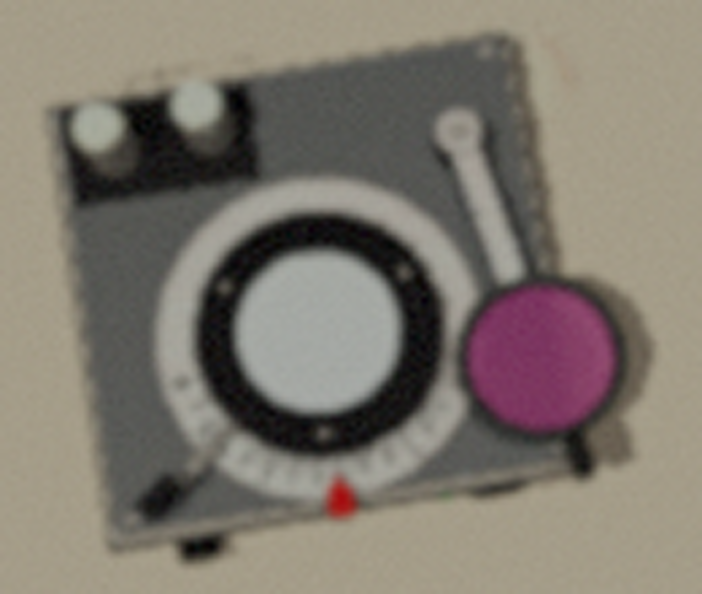

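The crop gives ring centre (319,333), pivot (459,131), tint centre (541,357), tab (579,455), paddle (162,494), red marker (341,497) and deck corners (47,106), (515,35), (112,548). I'll fit the base pose from these.

```bash
cat > fit.py <<'E'
from h import *
c=cams.calibration("top")
B=lambda u,v,z: back(c,(190+(u+.5)/5.4-.5,150+(v+.5)/5.4-.5),z)
obs=[((319,333),66,(0,0)),((459,131),78,(85,-85)),((47,106),44,(145,120)),((515,35),44,(145,-120)),((112,548),44,(-85,120))]
P=np.array([B(*o[0],o[1])[:2] for o in obs]); M=np.array([o[2] for o in obs],float)
w=np.array([3,2,1,1,1.]);w/=w.sum()
pm,mm=w@P,w@M; A=(P-pm),(M-mm)
th=np.arctan2((w*(A[1][:,0]*A[0][:,1]-A[1][:,1]*A[0][:,0])).sum(),(w*(A[0]*A[1]).sum(1)).sum())
R=np.array([[np.cos(th),-np.sin(th)],[np.sin(th),np.cos(th)]]); t=pm-R@mm
print("th",th,"t",t,"resid\n",P-(M@R.T+t))
L=lambda u,v,z:(B(u,v,z)[:2]-t)@R
for n,a in dict(paddle=(160,495,88),marker=(341,497,54)).items():
    p=L(*a); print(n,p,np.hypot(*p),"q",np.arctan2(-p[1],-p[0]))
for n,a in dict(tint=(541,357,77),tab=(579,455,105)).items():
    p=L(*a)-[85,-85]; print(n,p,np.hypot(*p),"q",np.arctan2(p[1],p[0])-np.arctan2(85,-85))
E
python3 fit.py
```

```text
th 0.17909414776242816 t [588.14882444  75.24738308] resid
 [[ 0.29376065  0.49429558]
 [ 1.57822061  1.41392006]
 [-1.05590591 -0.4970811 ]
 [-3.32312563 -2.40087541]
 [ 0.34130838 -1.41277036]]
paddle [-68.86216772  86.49040531] 110.555815557731 q -0.8983873213568929
marker [-79.96198137   2.87888787] 80.01378919011134 q -0.035987664211421515
tint [-116.41267827  -19.55274394] 118.04330331819857 q -5.331379763509496
tab [-170.23332134  -27.68149529] 172.46926936925084 q -5.336588901418122
```

```bash
cat >> h.py <<'E'
th=0.179; t0=np.array([588.1,75.2]); Rb=np.array([[np.cos(th),-np.sin(th)],[np.sin(th),np.cos(th)]])
def pose(p,push,ztip):  # base-frame xy, push dir (base), fingertip height; tool y along the push line
    w=t0+Rb@p; y=Rb@push; y=np.array([y[0],y[1],0])
    ref=manip.read_state()["ee_rot"][:,1]
    if y@ref<0: y=-y
    z=np.array([0,0,-1.]); return np.array([*w,ztip+25]),np.column_stack([np.cross(y,z),y,z])
def tint(q,gap,ztip=85):   # finger centre at gap behind the tab centre
    a=np.radians(135)+q; d=np.array([np.cos(a),np.sin(a)]); p=np.array([d[1],-d[0]])
    return pose(np.array([85,-85])+173*d-gap*p,p,ztip)
def lever(q,gap,ztip=66,s=1,r=113):
    d=-np.array([np.cos(q),np.sin(q)]); p=s*np.array([-d[1],d[0]])
    return pose(r*d-gap*p,p,ztip)
E
cat > a.py <<'E'
from h import *
manip.grip(0); s=manip.read_state(); print(s["width"],s["t"])
manip.reach(*tint(.95,50,220)); manip.servo_line(*tint(.95,50),velocity=120)
f0=manip.read_state()["ft_force"]; print(f0)
F=lambda:manip.read_state()["ft_force"]-f0
manip.servo_line(*tint(.95,30),velocity=60); print("30",F())
for q in np.arange(.95,.05,-.1):
    manip.servo_line(*tint(q,25),velocity=70); f=F(); print(round(q,2),f.round(1),manip.read_state()["eef_pos"].round(0))
    if np.hypot(*f[:2])>8: print("STOP");break
print(manip.read_state()["t"])
im,d=cams.grab_frame("top"); crop("pics/c2.png",im,190,150,130,110,5.4)
E
python3 a.py
```

```text
0.21912322661704717 1.5417
[-0.19958897 -0.66591353 -0.00216868]
30 [ 0.32744442  0.65099953 -0.29545633]
0.95 [-0.1  0.1  0.8] [532. -75. 110.]
0.85 [-0.4  0.8  0. ] [525. -59. 110.]
0.75 [0.5 0.6 0.2] [519. -43. 110.]
0.65 [-0.8  0.4  0.3] [515. -26. 110.]
0.55 [ 0.4 -0.3  0.8] [513.  -9. 110.]
0.45 [ 0.6 -0.1 -0.3] [512.   8. 110.]
0.35 [-0.4 -0.   0.2] [513.  26. 110.]
0.25 [-0.4  0.2 -0.2] [516.  43. 110.]
0.15 [-0.7  0.3 -0.2] [521.  60. 110.]
9.0417
```

View pics/c2.png

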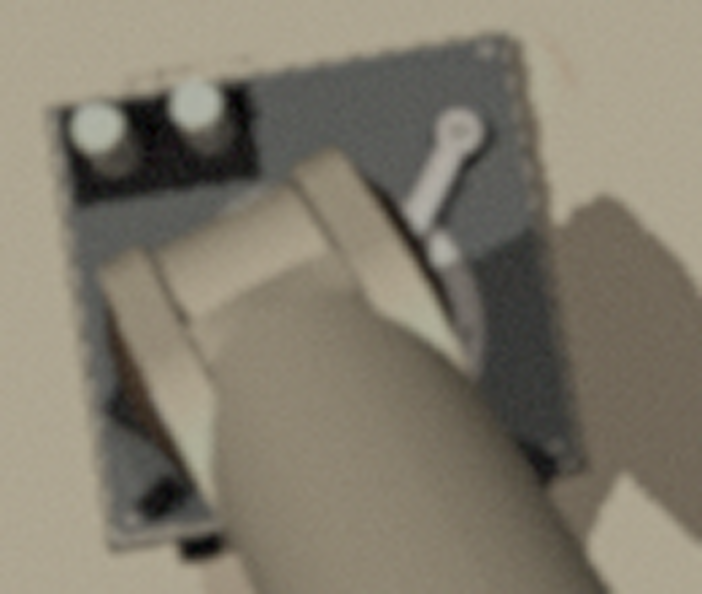

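The plate's arm has swung with the finger: it now runs from the pivot (459,131) to (415,225). I'll continue gently to the stop, watching the force.

```bash
cat > b.py <<'E'
from h import *
def F(): return np.mean([(manip.sleep(.02),manip.read_state()["ft_force"])[1] for _ in range(4)],0)
f0=F(); q=.15
while q>-.12:
    q-=.02 if q>.08 else .008
    pos,R=tint(q,25); manip.servo_line(pos,R,velocity=30); f=(F()-f0); n=f[:2]@(R[:2,1])
    print(round(q,3),round(n,1))
    if abs(n)>4: break
manip.servo_line(*tint(q,60),velocity=120); p,R=tint(q,60,200); manip.servo_line(p,R,velocity=200)
# step aside to view from the top camera
print(manip.read_state()["t"])
E
python3 b.py
```

```text
0.13 -0.1
0.11 0.2
0.09 -0.1
0.07 0.3
0.062 0.2
0.054 0.1
0.046 0.1
0.038 0.1
0.03 -0.1
0.022 0.3
0.014 -0.3
0.006 0.7
-0.002 0.5
-0.01 0.5
-0.018 0.5
-0.026 0.1
-0.034 4.2
15.775
```

```bash
cat > c.py <<'E'
from h import *
manip.reach(*lever(-.9,55,180)); manip.servo_line(*lever(-.9,55),velocity=120)
f0=manip.read_state()["ft_force"]
manip.servo_line(*lever(-.9,32),velocity=80)
for q in list(np.arange(-.9,-.15,.1))+[-.12]:
    manip.servo_line(*lever(q,25),velocity=70); f=manip.read_state()["ft_force"]-f0; print(round(q,2),f.round(1))
    if np.hypot(*f[:2])>8: print("STOP");break
manip.servo_line(*lever(q,45),velocity=80); manip.servo_line(*lever(q,45,170),velocity=200)
# wrist look from above the marker
manip.servo_line(*lever(q,70,300),velocity=250)
c=cams.calibration("wrist"); im,d=cams.grab_frame("wrist"); cv2.imwrite("pics/w1.png",im[:,:,::-1]); np.save("pics/w1.npy",c,allow_pickle=True)
print(manip.read_state()["t"])
E
python3 c.py
```

```text
-0.9 [-1.1  0.9  1.2]
-0.8 [ 0.1 -0.2  1. ]
-0.7 [-0.5  0.7  1.1]
-0.6 [-0.4  0.5  0.1]
-0.5 [-0.3 -0.1 -0.3]
-0.4 [-1.2  0.3 -0.2]
-0.3 [-0.4  0.3 -0. ]
-0.2 [-0.9  0.2  0.8]
-0.12 [-0.8  0.2 -0.5]
22.7833
```

View pics/w1.png

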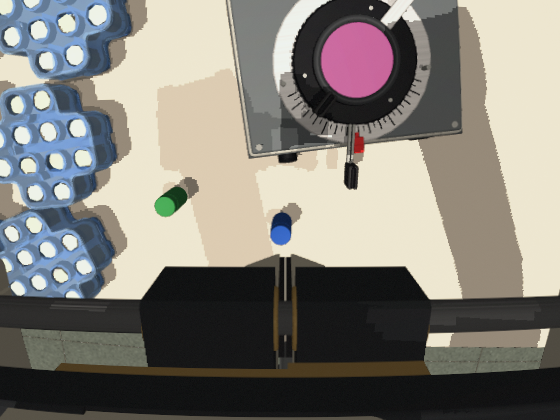

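The wrist view shows the tint plate over the window at (357,60), and the lever at (351,150) just left of the red marker (358,145). I'll enlarge it to measure.

```bash
python3 - <<'E'
from h import *
im=cv2.imread("pics/w1.png")[:,:,::-1]; crop("pics/w1c.png",im,270,0,160,200,3); crop("pics/w1c.png",im,300,95,100,100,6)
c=np.load("pics/w1.npy",allow_pickle=True).item()
def L(u,v,z): return (back(c,(u,v),z)[:2]-t0)@Rb
print("proj axis",proj(c,[[*t0,66],[*(t0+Rb@[85,-85]),78],[*t0,77]]))
print("tint centre",L(357,60,77))
E
```

```text
proj axis [[355.31654896  65.64198789]
 [439.74703517 -37.63566511]
 [357.40830439  64.52300938]]
tint centre [4.16660425 0.04488813]
```

View pics/w1c.png

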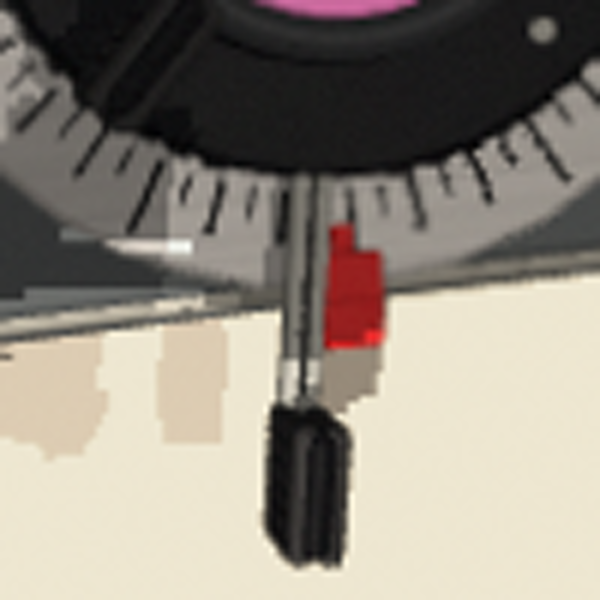

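The crop shows the lever's black line at (305,320), the marker's pointer tip at (342,228) and its right edge at (384,300), so the marker centre is at about x=343.

```bash
python3 - <<'E'
from h import *
c=np.load("pics/w1.npy",allow_pickle=True).item()
def L(u,v,z): return (back(c,(u,v),z)[:2]-t0)@Rb
C=lambda u,v,z:L(300+(u+.5)/6-.5,95+(v+.5)/6-.5,z)
off=L(357,60,77)
A=lambda p:(np.hypot(*p).round(1),np.arctan2(-p[1],-p[0]).round(4))
for n,a in dict(lev1=(305,200,65),lev2=(303,300,65),lev3=(303,350,65),tip=(342,228,54),mr=(384,300,54),mrt=(379,255,54),mrb=(384,340,54)).items():
    p=C(*a); print(n,p.round(1),A(p),A(p-[off[0],0]))
E
```

```text
lev1 [-59.7   9.6] (np.float64(60.5), np.float64(-0.1596)) (np.float64(64.6), np.float64(-0.1494))
lev2 [-76.5  11.3] (np.float64(77.3), np.float64(-0.1464)) (np.float64(81.5), np.float64(-0.139))
lev3 [-85.1  11.9] (np.float64(85.9), np.float64(-0.1396)) (np.float64(90.0), np.float64(-0.1331))
tip [-66.2   1.7] (np.float64(66.2), np.float64(-0.0263)) (np.float64(70.3), np.float64(-0.0248))
mr [-79.5  -4.7] (np.float64(79.6), np.float64(0.0594)) (np.float64(83.8), np.float64(0.0564))
mrt [-71.6  -4.4] (np.float64(71.7), np.float64(0.0614)) (np.float64(75.8), np.float64(0.058))
mrb [-86.5  -4.2] (np.float64(86.6), np.float64(0.049)) (np.float64(90.8), np.float64(0.0467))
```

```bash
cat > d.py <<'E'
from h import *
q=-.12
manip.servo_line(*lever(q,45,170),velocity=200); manip.servo_line(*lever(q,45),velocity=120); manip.servo_line(*lever(q,29),velocity=60)
for q in (-.12,-.06,-.03,-.013):
    manip.servo_line(*lever(q,25),velocity=35)
manip.sleep(.2)
manip.servo_line(*lever(q,45),velocity=60); manip.servo_line(*lever(q,45,170),velocity=200)
manip.servo_line(*lever(q,70,300),velocity=250); manip.sleep(.3)
c=cams.calibration("wrist"); im,d=cams.grab_frame("wrist"); np.save("pics/w2.npy",c,allow_pickle=True)
cv2.imwrite("pics/w2.png",im[:,:,::-1]); print(proj(c,[[*t0,66]]),manip.read_state()["t"])
crop("pics/w2c.png",im,270,0,190,190,3.1)
E
python3 d.py
```

```text
[[355.27084089  66.29935102]] 28.525
```

View pics/w2c.png

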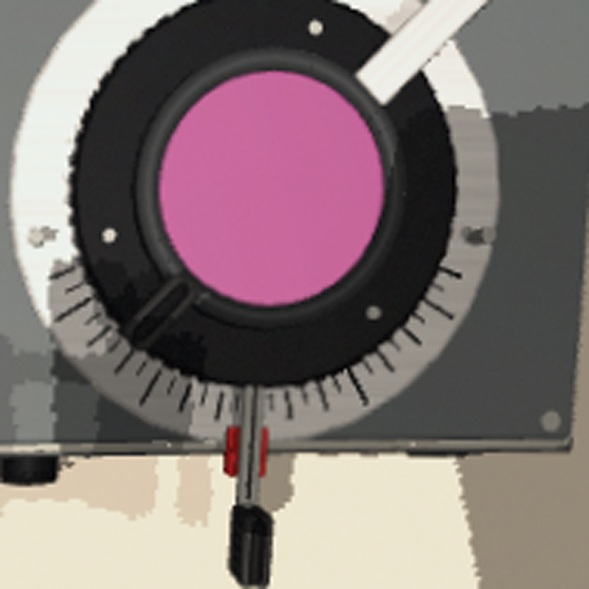

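The red strips are 16 px wide on the left and 7 px on the right of the lever, and some of that difference is parallax. I'll check it by calculation, along with the tint plate (centre about (272,188) in the crop).

```bash
python3 - <<'E'
from h import *
c=np.load("pics/w2.npy",allow_pickle=True).item()
C=lambda u,v,z:(back(c,(270+(u+.5)/3.1-.5,(v+.5)/3.1-.5),z)[:2]-t0)@Rb
for n,a in dict(lever=(250.5,440,65),ml=(225,452,54),mr=(268,452,54),magenta=(272,188,77),ring=(266,187,66)).items(): print(n,C(*a).round(1))
E
```

```text
lever [-73.8   2.8]
ml [-78.8   9.5]
mr [-78.9  -5.3]
magenta [4.5 0.1]
ring [ 6.  -0.1]
```

The lever's index is 0.7 mm from the marker's middle, and the tint plate's centre matches the ring's within 2 mm. I'm handing in.

```bash
python3 -c "
from rig import job; print(job.job_done())"
```

```text
the job is handed in; nothing more can be done
None
```

I handed the job in at about 28.5 s. By the last wrist image, the tint plate is fully in: I pushed it until the stop resisted at about 4 N, and its centre lies within 2 mm of the ring's. The lever's index is about 0.7 mm from the middle of the red marker, and the arm was clear of everything; I did not separately re-measure the vials, timer or pen, and the judge's result was not shown.

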